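# Put the jar turner into gear

## Robot

A 6-joint arm with a two-finger parallel gripper is mounted at the origin on the work surface. World frame = base frame: x ahead of the robot, y to its left, z up, the work surface at z = 0. Lengths are in m, angles in degrees, forces in N, time in s.
With the tool pointing down it reaches from about 0.375 to 0.9 m from the base axis. Payload 3.1 kg.
Tool frame: the origin (TCP) lies on the centre line of the jaws, within the pads' length; the fingertips stand 14 mm ahead of it and the grasp point (between the pads) lies 5 mm behind it (bot.tips_ahead is the distance from the TCP to the fingertips, in m); z points along the fingers, y is the line along which they close (so a half turn about z gives the same grasp; the last joint's range is limited). The gripper opens to 87 mm and grips with 3 to 60 N. Pads are 19 mm wide; open, the fingers measure 117 mm over their backs; the gripper's body (75 mm by 190 mm) begins 51 mm behind the grasp point.
Start: joints at [-79.383, 30.224, 82.088, -0, 67.689, -10.227], TCP at [0.222, -0.584, 0.237] pointing down, gripper open.
Joint ranges: [-176.69, 176.69], [-43.24, 126.21], [12.49, 139.97], [-82, 262], [0, 151.66], [-163.58, 163.58]. Speed limits (degrees/s): [159.86, 159.86, 180, 180, 180, 180].

## Interface

Orientations are given as a 3x3 rotation matrix whose columns are the frame's x, y, z axes.
In Python, from rig import bot gives the robot as it stands.
- The arm moves only by the tool play_rows, never from a script. Its argument "moves" is a list that holds one entry, the list of rows, each a list of 6 numbers: the shift along the tool's x, y, z in mm, then the turn, a rotation vector about the tool's x, y, z in rad. A call has 1 to 5 rows; each row shifts and turns the commanded pose from where the row before left it, along the tool's axes as they then stand; what a row does not reach is not made up. A row lasts 1/10 s, in which the tool goes at most 50 mm and 8.59 degrees, less where a joint would pass 70% of its speed; a pose out of reach is approached as far as the arm can. A call with a gripper value outside its range is refused whole. "fingers" is the opening, from -1 (shut) to 1 (fully open), set as the call begins (left out, the last holds). The fingers move at their own pace and stop on an object; the grip force is fixed at half the most. Time passes only in rows, so rows that do not move let the fingers close. It gives the time, the measured TCP pose, the force, the opening and the grip force at its end, in the units of the state.
- bot.read_state(): the state, without advancing time (a new reading comes with each control period).
- bot.capture(name): name is "scene" or "side" or "wrist"; returns a dict with "image" (420x560x3 uint8, blue, green, red), "fx", "fy", "cx", "cy" (pixels), "distortion" ([k1, k2, p1, p2, k3] as OpenCV has them; the pictures are not rectified), "R" (3x3) and "t" (3): a world point X has camera coordinates R X + t. Camera axes: x right, y down, z forward; pixel columns grow to the right and rows downward; lengths in m; the calibration is good to about 2 mm. A picture is of the moment at which its call begins. There is no depth.
- bot.hand_in(): hands the job in; it is judged then, once.
Trained networks look in a picture, given as the dict that the camera call returned (one of the last four; its "shot" number tells which), for a name from the list of things; names that differ only in an ending like _2 or _b are one class to them, and where a whole thing is asked for, a point or a joint stands for the part that bears it (a point fixed in the world has none). Each returns a list of dicts, best first, with "confidence" (0 to 1); they miss things now and then, are a little off and sometimes report something else, mostly with a low value. They report only what shows in the picture. A call takes as long as a camera call.
- bot.search_frame(picture, query): "centre" ([column, row] in pixels, amid what is visible of it).
- bot.silhouettes(picture, query): "pixels" (420x560 bool, what is visible of it) and "centre" ([column, row] in pixels, amid what is visible of it).
- bot.pinpoint(picture, query): "centre" ([column, row] in pixels: a listed point, or the origin of a listed thing).
The state is a dict: "time_s": time; "joint_positions": joint angles; "qvel": joint speeds; "tau": joint torques, N m; "position": TCP position; "tcp_rot": TCP orientation; "force": force on the tool from outside, world axes, zero at the start; "moment": the same for the moment, N m; "opening": opening from 0.0 (shut) to 1.0 (fully open); "grasp_force": force on a finger pad.
Only numpy, scipy, OpenCV 4.12 (cv2) and the standard library are available. Lean on these libraries where they do the work, as an engineer would, in place of code of your own. Each camera call takes 0.05 s, during which the arm holds its last target. There are 200 camera calls.

## Task

Put the jar turner into gear: ease the black gear knob in until the gear's teeth rest on the turntable's, gently rock the turntable by its orange handle (only a little, less than 20 degrees either way from where it stands) until you feel the teeth drop into mesh, then push the knob fully home and let go. Never force the teeth, neither with the knob while they clash nor with the handle once they hold, and leave the jars, glasses and other things around as they are.

Things in the scene. Friction and masses are not known exactly. Their poses are not given: they have to be found in the camera images.
- turner: White bench jar turner, fixed: housing 220 mm (x) by 405 mm (y, from -105 to +300), flat top at z = 50 mm. Origin on the table, on the vertical axis of the turntable spindle. Its own +y points from the spindle to the gear knob; gear and knob slide on this line. Engaging moves them along -y, towards the spindle.
- spindle: Turntable with a steel toothed ring (24 teeth, 190 mm over the tips, pitch 24 mm, z = 52 to 70 mm), a white disc (144 mm across, top at z = 78 mm) and the orange handle. Origin on its vertical axis, at table height; its -y points to the handle and starts within 0.03 rad of the turner's -y. Turns by hand with 2 to 4 N at the handle and stays where left.
- handle (a point): Middle of the orange handle that turns the turntable: an upright post 22 mm in diameter, 50 mm tall (z = 78 to 128 mm), its axis 55 mm from the spindle axis, with a sleeve that spins freely in the hand; this point is half-way up, z = 103 mm.
- shift (a joint): Slide of the gear knob, m, growing towards the spindle: 0 fully out, 0.0235 fully home (hard stop); starts at 0 to 0.005. Stiff (about 5 N to move), stays where left. Gear and ring teeth meet at about 0.014; if they clash, the knob can go on against a spring (1 to 4 N more) to about 0.020, where the coils are shut and pushing on would crush the teeth.
- knob_grip (a point): Middle of the gear knob: a black upright cylinder 24 mm in diameter, 48 mm tall (z = 76 to 124 mm) with an orange band, on a block 36 x 30 mm that slides on the housing; this point is on its axis at z = 100 mm.
- gear: Carriage with the brass drive gear (13 teeth, 108 mm over tips, z = 53 to 69 mm). Origin on the gear's axis at table height, 85 mm ahead of the knob, up to 6 mm less while its spring is compressed. The gear's own turn is not measured. Its teeth always clash at the start; a gap comes within 0.25 rad of spindle turn either way, where the spring drives the gear in.
- gear_centre (a point): Axis of the brass gear, z = 61 mm: 163 mm from the spindle axis with the knob fully out, 147 to 149 mm at a clash, 139 mm in full mesh. At a gap it drops in by as much as the spring was compressed; a loaded flank can hold it until the spindle is rocked back. In mesh the sprung drive holds the spindle: 1 to 4 mm of play at the handle, then about 4 N more per mm.
- tumbler1: Bystander: clear glass tumbler, 68 mm wide at the rim, 90 mm tall; origin at the centre of its underside.
- tumbler2: Bystander: smoky glass tumbler, 68 mm wide at the rim, 90 mm tall; origin at the centre of its underside.
- jar_small: Bystander: small clip-top jar of amber fruit, 72 mm wide, 95 mm tall; origin at the centre of its underside.
- jar_lid: Bystander: loose glass jar lid with an orange seal, 84 mm wide, 14 mm thick; origin at the centre of its underside.
- ladle: Bystander: steel spoon-shaped ladle, 240 mm long, lying flat.
- tag_block: Bystander: block of brown card tags, 50 x 70 x 22 mm; origin at the centre of its underside.
- seal: Bystander: loose orange rubber sealing ring, 56 mm wide, 6 mm thick, lying on the turner's housing beside the gear knob; origin at the centre of its underside.

How it is judged:
By the outcome, as a careful person would: the job done as asked, in the order asked, and still so for the second after the job is handed in, with the robot touching nothing.
It also fails if it takes over 72 s, if anything falls off the work surface, if the arm or the gripper's body presses on something with over 40 N, if the wrist force passes 120 N, or if a joint passes its speed limit or range.

## Working session

There is one attempt and no reset: what is moved stays moved. The work goes in short steps, Python scripts to look and compute and a tool call to move; the robot and the scene stay as the last step left them, time stands still between calls to the robot, and variables do not carry over. Pictures are saved under pics/ and viewed, at most 10 in all, crops included, and the job is handed in when it is done.

Besides the shell and the picture viewer there is one more tool, called after "Request:" as name([rows], argument=value, ...), one row to a line, values as JSON. play_rows: Moves the arm, as the interface text tells. Its arguments: {"type":"object","properties":{"moves":{"type":"array","items":{"type":"array","items":{"type":"array","items":{"type":"number"}}}},"fingers":{"type":"number"}},"required":["moves"]}

```bash
mkdir -p pics; cat > h.py <<'E'
from rig import bot
import numpy as np, cv2
def ray(p,px):
    K=np.array([[p['fx'],0,p['cx']],[0,p['fy'],p['cy']],[0,0,1.]])
    u=cv2.undistortPoints(np.array([[px]],float),K,np.array(p['distortion'],float))[0,0]
    R=np.array(p['R']);t=np.array(p['t'])
    return -R.T@t, R.T@np.array([u[0],u[1],1])
def atz(p,px,z):
    o,d=ray(p,px); return o+d*(z-o[2])/d[2]
def proj(p,X):
    K=np.array([[p['fx'],0,p['cx']],[0,p['fy'],p['cy']],[0,0,1.]])
    return cv2.projectPoints(np.array(X,float).reshape(-1,1,3),cv2.Rodrigues(np.array(p['R'],float))[0],np.array(p['t'],float),K,np.array(p['distortion'],float))[0][:,0]
E
python3 - <<'E'
from h import *
np.set_printoptions(precision=4,suppress=True)
Z={'turner':0,'spindle':0,'handle':.103,'knob_grip':.1,'gear':0,'gear_centre':.061,'tumbler1':0,'tumbler2':0,'jar_small':0,'jar_lid':0,'tag_block':0,'seal':.05}
ims=[]
for c in ['scene','side']:
    p=bot.capture(c);ims.append(p['image'])
    cv2.imwrite(f'pics/{c}.png',p['image'])
    for n,z in Z.items():
        r=bot.pinpoint(p,n)
        print(c,n,[(np.round(q['centre'],1),round(q['confidence'],2),atz(p,q['centre'],z)[:2]) for q in r[:2]])
    r=bot.search_frame(p,'ladle');print(c,'ladle',[(np.round(q['centre'],1),q['confidence'],atz(p,q['centre'],0)[:2]) for q in r[:1]])
s=bot.read_state();print(s['time_s'],s['position'],s['tcp_rot'],s['force'])
E
```

```text
scene turner [(array([242.3, 200.9]), 0.85, array([ 0.5632, -0.1457]))]
scene spindle [(array([243. , 201.4]), 0.84, array([ 0.5627, -0.1428])), (array([239.7, 198.3]), 0.25, array([ 0.563 , -0.1587]))]
scene handle [(array([222.7, 169.4]), 0.48, array([ 0.5756, -0.2088]))]
scene knob_grip [(array([309.5, 222.6]), 0.59, array([0.5109, 0.093 ]))]
scene gear [(array([281.4, 227. ]), 0.82, array([0.5358, 0.0049]))]
scene gear_centre [(array([280.9, 215.1]), 0.56, array([0.5357, 0.0034]))]
scene tumbler1 [(array([400.6, 285.5]), 0.82, array([0.4178, 0.3584])), (array([352.6, 336.7]), 0.74, array([0.617 , 0.3712]))]
scene tumbler2 [(array([400.6, 285.5]), 0.82, array([0.4178, 0.3584])), (array([352.6, 336.7]), 0.74, array([0.617 , 0.3712]))]
scene jar_small [(array([187. , 146.8]), 0.8, array([ 0.563 , -0.4415]))]
scene jar_lid [(array([202.1, 127.1]), 0.67, array([ 0.4721, -0.4823]))]
scene tag_block [(array([174.3, 177.8]), 0.92, array([ 0.6685, -0.359 ]))]
scene seal [(array([297.7, 258. ]), 0.7, array([0.5886, 0.1326]))]
scene ladle [(array([396.5, 375.1]), 0.92, array([0.6058, 0.5047
[... 642 characters left out ...]
34.1]), 0.81, array([0.6219, 0.3781]))]
side jar_small [(array([322.9, 137.3]), 0.8, array([ 0.5636, -0.4373]))]
side jar_lid [(array([353.8, 134.8]), 0.85, array([ 0.4593, -0.4839])), (array([299.5, 229.8]), 0.34, array([0.5398, 0.0089]))]
side tag_block [(array([290.4, 142.8]), 0.73, array([ 0.6669, -0.3743])), (array([219.3, 386.8]), 0.7, array([0.6001, 0.51  ]))]
side seal [(array([273.1, 249.2]), 0.45, array([0.5818, 0.1362])), (array([318.9, 135.2]), 0.23, array([ 0.5692, -0.3797]))]
side ladle [(array([222. , 386.8]), 0.85, array([0.5943, 0.5083]))]
1.4 [ 0.2224 -0.5841  0.2365] [[ 0.9346  0.3558  0.    ]
 [ 0.3558 -0.9346  0.    ]
 [ 0.     -0.     -1.    ]] [-0.2463  0.6085 -0.4665]
```

View pics/scene.png

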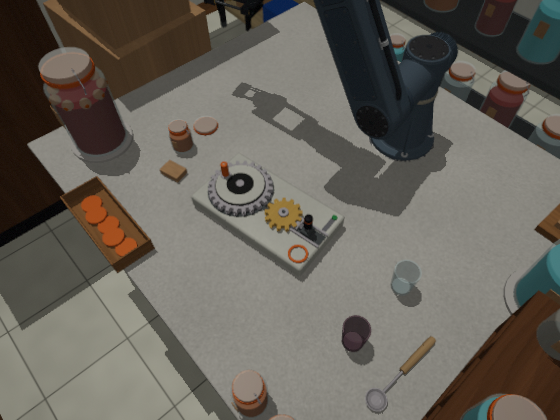

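View pics/side.png

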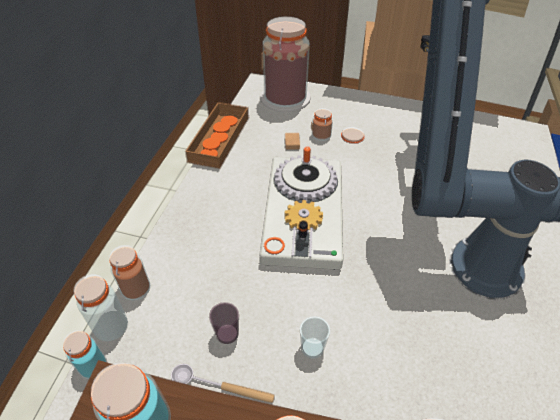

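The turner is clear in both views: handle at about (223,168) in the scene view and (307,155) in the side view, knob at about (308,222) and (302,230). The slide direction is roughly 12° off world y. Next I fly to a vantage point above the turner for a close look.

Request:
play_rows([
  [[10,-12,-2,0,0,0.078],[20,-24,-3,0,0,0.078],[28,-33,-3,0,0,0],[28,-33,-3,0,0,0],[28,-33,-3,0,0,0]],
], fingers=1)

```text
time_s: 1.9
position: [0.3021, -0.4251, 0.2507]
tcp_rot: [[0.979, 0.205, 0.0], [0.205, -0.979, -0.0], [0.0, 0.0, -1.0]]
force: [-0.5, -0.0, 0.4]
opening: 0.998
grasp_force: 0.0
```

Request:
play_rows([
  [[28,-33,-3,0,0,0],[28,-33,-3,0,0,0],[28,-33,-3,0,0,0],[28,-33,-3,0,0,0],[28,-33,-3,0,0,0]],
])

```text
time_s: 2.4
position: [0.4053, -0.2346, 0.2659]
tcp_rot: [[0.979, 0.206, 0.001], [0.206, -0.979, -0.0], [0.001, 0.001, -1.0]]
force: [-0.2, -1.0, -0.2]
opening: 1.002
grasp_force: 0.0
```

Request:
play_rows([
  [[28,-33,-3,0,0,0],[28,-33,-3,0,0,0],[28,-33,-3,0,0,0],[28,-33,-3,0,0,0],[28,-33,-3,0,0,0]],
])

```text
time_s: 2.9
position: [0.5083, -0.0441, 0.281]
tcp_rot: [[0.978, 0.206, 0.001], [0.206, -0.978, -0.0], [0.001, 0.0, -1.0]]
force: [0.7, -0.4, 0.5]
opening: 1.0
grasp_force: 0.0
```

Request:
play_rows([
  [[15,-20,0,0,0,0],[0,0,0,0,0,0],[0,0,0,0,0,0]],
])

```text
time_s: 3.2
position: [0.5179, -0.0229, 0.2805]
tcp_rot: [[0.978, 0.208, -0.001], [0.208, -0.978, -0.001], [-0.001, 0.0, -1.0]]
force: [0.2, -1.2, 0.0]
opening: 1.002
grasp_force: 0.0
```

```bash
python3 - <<'E'
from h import *
np.set_printoptions(precision=4,suppress=True)
Z={'turner':0,'spindle':0,'handle':.103,'knob_grip':.1,'gear':0,'gear_centre':.061,'seal':.05}
p=bot.capture('wrist')
cv2.imwrite('pics/w1.png',p['image'])
for n,z in Z.items():
    r=bot.pinpoint(p,n)
    print(n,[(np.round(q['centre'],1),round(q['confidence'],2),atz(p,q['centre'],z)[:2]) for q in r[:2]])
s=bot.read_state();print(s['time_s'],s['position'],s['tcp_rot'],s['force'],s['joint_positions'])
print('cam',-np.array(p['R']).T@p['t'])
E
```

```text
turner [(array([390.5, 155.2]), 0.74, array([ 0.5643, -0.1474]))]
spindle [(array([393.8, 157.5]), 0.57, array([ 0.5626, -0.152 ])), (array([484.6, 171.3]), 0.49, array([ 0.5702, -0.2636]))]
handle [(array([490.1, 172.9]), 0.79, array([ 0.574 , -0.2077]))]
knob_grip [(array([157.4, 167.5]), 0.62, array([0.5158, 0.0865]))]
gear [(array([256.3, 155.1]), 0.65, array([0.5319, 0.0048]))]
gear_centre [(array([252.9, 163.2]), 0.85, array([0.5312, 0.0047]))]
seal []
3.6 [ 0.5179 -0.0238  0.2806] [[ 0.9788  0.2049 -0.    ]
 [ 0.2049 -0.9788 -0.    ]
 [-0.      0.     -1.    ]] [-0.1091 -0.3344 -0.7209] [-14.997   18.926   94.1223  -0.0018  66.9513  63.1775]
cam [ 0.5872 -0.0085  0.4275]
```

View pics/w1.png

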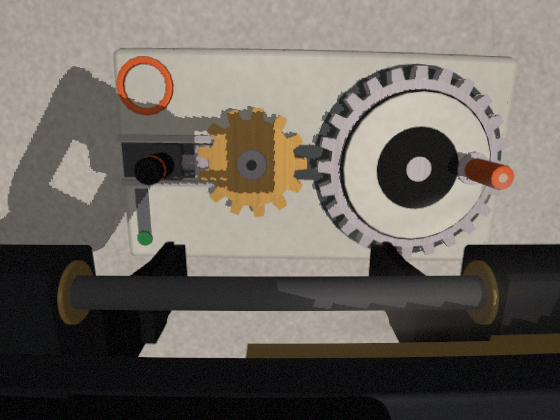

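The wrist view shows the knob at (155,168), the gear hub at (251,165), the spindle pin at (419,169) and the handle tip at (502,177). I'll cross-check these against the known distances.

```bash
cat >> h.py <<'E'
def fit(obs):
    # obs: list of (pic, name, px); params: x,y,yaw,shift,spindle
    from scipy.optimize import least_squares
    def pts(q):
        u=np.array([-np.sin(q[2]),np.cos(q[2])]);s=q[:2]
        a=q[2]+q[4]; h=s-.055*np.array([-np.sin(a),np.cos(a)])
        k=s+(.248-q[3])*u; g=s+(.163-q[3])*u
        P=lambda v,z:[v[0],v[1],z]
        return {'turner':P(s,0),'spindle':P(s,0),'pin':P(s,.08),'handle':P(h,.103),'htop':P(h,.128),'knob_grip':P(k,.1),'gear':P(g,0),'gear_centre':P(g,.061)}
    def f(q):
        d=pts(q); return np.concatenate([proj(p,d[n])[0]-px for p,n,px in obs]+[[q[4]*100,(q[3]-.0025)*800]])
    r=least_squares(f,[.563,-.146,.208,.002,0],loss='soft_l1',f_scale=2,x_scale=[.1,.1,1,.01,.1])
    return r,pts(r.x)
E
python3 - <<'E'
from h import *
np.set_printoptions(precision=4,suppress=True)
obs=[]
for c in ['wrist','scene','side']:
    p=bot.capture(c)
    for n in ['turner','spindle','handle','knob_grip','gear','gear_centre']:
        r=bot.pinpoint(p,n)
        if r: obs.append((p,n,np.array(r[0]['centre'])))
    if c=='wrist':
        obs+=[(p,'pin',np.array([419,168.5])),(p,'htop',np.array([502,177.]))]
        print([atz(p,*a) for a in [((419,168.5),.08),((502,177),.128),((251,165),.072)]])
W=[o for o in obs if o[0]['shot']==obs[0][0]['shot']]
for O in (W,obs):
    r,d=fit(O); print(r.x); print({k:np.round(v,4) for k,v in d.items()})
    print(np.round(r.fun[:-2].reshape(-1,2),1).tolist())
s=bot.read_state();print(s['time_s'],s['position'])
E
```

```text
[array([ 0.562 , -0.1529,  0.08  ]), array([ 0.5735, -0.2047,  0.128 ]), array([0.531 , 0.0048, 0.072 ])]
[ 0.5631 -0.1504  0.198   0.0035  0.005 ]
{'turner': array([ 0.5631, -0.1504,  0.    ]), 'spindle': array([ 0.5631, -0.1504,  0.    ]), 'pin': array([ 0.5631, -0.1504,  0.08  ]), 'handle': array([ 0.5742, -0.2043,  0.103 ]), 'htop': array([ 0.5742, -0.2043,  0.128 ]), 'knob_grip': array([0.515 , 0.0893, 0.1   ]), 'gear': array([0.5317, 0.006 , 0.    ]), 'gear_centre': array([0.5317, 0.006 , 0.061 ])}
[[3.7, -0.4], [0.6, 1.6], [0.3, 3.1], [0.5, 1.1], [0.5, -0.8], [-2.3, -0.7], [-2.1, -1.7], [-0.2, -0.9]]
[ 0.5629 -0.1501  0.2001  0.0036  0.0087]
{'turner': array([ 0.5629, -0.1501,  0.    ]), 'spindle': array([ 0.5629, -0.1501,  0.    ]), 'pin': array([ 0.5629, -0.1501,  0.08  ]), 'handle': array([ 0.5743, -0.2039,  0.103 ]), 'htop': array([ 0.5743, -0.2039,  0.128 ]), 'knob_grip': array([0.5143, 0.0894, 0.1   ]), 'gear': array([0.5312, 0.0061, 0.    ]), 'gear_centre': array([0.5312, 0.0061, 0.061 ])}
[[3.4, -0.3], [0.3, 1.7], [-0.0, 2.9], [0.3, 1.8], [0.3, -0.4], [-2.5, -0.2], [-2.5, -1.5], [-0.6, -1.1], [-1.3, -0.5], [-3.0, 1.2], [-60.0, -58.3], [0.2, -0.0], [-0.2, 0.2], [-0.8, -0.8], [-0.3, -0.7], [-0.8, 0.1], [15.0, 11.2], [-1.5, 1.6], [-1.8, -0.2], [-0.2, -1.7]]
4.65 [ 0.5181 -0.0231  0.2806]
```

Request:
play_rows([
  [[6,-33,5,0,0,0],[6,-38,15,0,0,0],[7.5,-40,15,0,0,0],[0,0,35,0,0,0],[0,0,40,0,0,0]],
])

```text
time_s: 5.15
position: [0.5156, 0.091, 0.1709]
tcp_rot: [[0.978, 0.209, 0.005], [0.209, -0.978, -0.0], [0.005, 0.001, -1.0]]
force: [1.4, -0.8, -0.2]
opening: 1.004
grasp_force: 0.0
```

Request:
play_rows([
  [[0,0,40,0,0,0],[0,0,23,0,0,0],[0,0,11,0,0,0],[0,0,0,0,0,0],[0,0,0,0,0,0]],
])

```text
time_s: 5.65
position: [0.5152, 0.0895, 0.0973]
tcp_rot: [[0.978, 0.206, 0.002], [0.206, -0.978, -0.0], [0.002, 0.0, -1.0]]
force: [0.8, -0.4, 0.1]
opening: 0.997
grasp_force: 0.0
```

```bash
python3 - <<'E'
from h import *
np.set_printoptions(precision=4,suppress=True)
p=bot.capture('wrist');cv2.imwrite('pics/w2.png',p['image'])
s=bot.read_state();print(s['time_s'],s['position'],s['force'])
for n,z in [('knob_grip',.1),('gear_centre',.061)]:
    r=bot.pinpoint(p,n); print(n,[(q['centre'],q['confidence'],atz(p,q['centre'],z)) for q in r])
E
```

```text
5.7 [0.5155 0.0895 0.0978] [-0.6836 -0.6956 -0.0825]
knob_grip [([277.5, 276.6], 0.59, array([0.517 , 0.0896, 0.1   ]))]
gear_centre [([435.1, 249.1], 0.75, array([0.5316, 0.0064, 0.061 ]))]
```

View pics/w2.png

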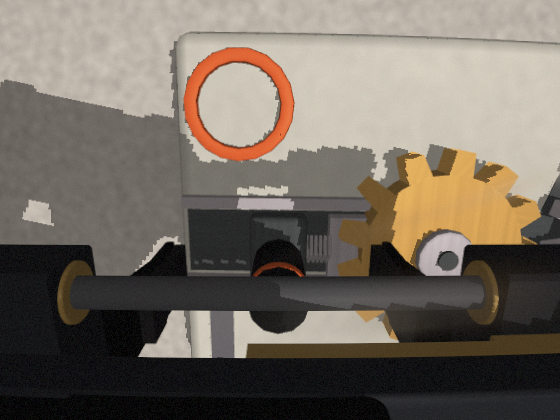

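The knob stands between the fingers, at about (278,290). I'll close on it.

Request:
play_rows([
  [[0,0,0,0,0,0],[0,0,0,0,0,0],[0,0,0,0,0,0],[0,0,0,0,0,0],[0,0,0,0,0,0]],
], fingers=-1)

```text
time_s: 6.3
position: [0.5143, 0.0895, 0.0966]
tcp_rot: [[0.978, 0.206, 0.0], [0.206, -0.978, -0.0], [0.0, 0.0, -1.0]]
force: [-0.0, -0.0, 0.6]
opening: 0.628
grasp_force: 0.0
```

Request:
play_rows([
  [[0,0,0,0,0,0],[0,0,0,0,0,0]],
])

```text
time_s: 6.5
position: [0.5143, 0.0895, 0.0965]
tcp_rot: [[0.979, 0.206, -0.0], [0.206, -0.979, 0.0], [-0.0, -0.0, -1.0]]
force: [-0.1, 0.6, 0.5]
opening: 0.447
grasp_force: 0.0
```

Request:
play_rows([
  [[0,0,0,0,0,0],[0,0,0,0,0,0],[0,0,0,0,0,0],[0,0,0,0,0,0]],
])

```text
time_s: 6.9
position: [0.5143, 0.0893, 0.0965]
tcp_rot: [[0.978, 0.206, -0.0], [0.206, -0.978, -0.0], [-0.0, 0.0, -1.0]]
force: [-0.4, -1.8, -0.6]
opening: 0.273
grasp_force: 30.0
```

```bash
cat >> h.py <<'E'
def snap(tag):
    p=bot.capture('wrist'); np.save(f'{tag}.npy',p['image'])
    s=bot.read_state(); print(tag,s['time_s'],np.round(s['position'],4),np.round(s['force'],1))
    g=bot.pinpoint(p,'gear_centre'); print('net',[(np.round(q['centre'],1),round(q['confidence'],2)) for q in g[:1]])
    return p['image']
def track(a,b,box=(415,228,460,244)):
    # rows/cols box x0,y0,x1,y1 on hub top half
    x0,y0,x1,y1=box; A=cv2.cvtColor(a,6);B=cv2.cvtColor(b,6)
    m=25; R=B[y0-6:y1+1,x0-m:x1+m+40]
    c=cv2.matchTemplate(R,A[y0:y1,x0:x1],cv2.TM_CCOEFF_NORMED); _,v,_,l=cv2.minMaxLoc(c)
    i,j=l[1],l[0]; d=0
    if 0<j<c.shape[1]-1:
        e=c[i,j-1:j+2]; d=(e[0]-e[2])/(2*(e[0]-2*e[1]+e[2]))
    print('hub shift px',round(j+d-m,2),'rows',i-6,'score',round(v,3))
E
python3 -c "
from h import *
a=snap('g0');b=snap('g1');track(a,b)"
```

```text
g0 6.95 [0.5144 0.0894 0.0965] [-0.6 -2.2 -0.6]
net [(array([435.6, 248.2]), 0.87)]
g1 7.05 [0.5144 0.0893 0.0965] [-0.3 -2.  -0.7]
net [(array([437.2, 246.6]), 0.61)]
hub shift px 0.0 rows 0 score 0.999
```

Request:
play_rows([
  [[0,1,0,0,0,0],[0,1,0,0,0,0],[0,1,0,0,0,0],[0,1,0,0,0,0],[0,1,0,0,0,0]],
])

```text
time_s: 7.6
position: [0.515, 0.0859, 0.0965]
tcp_rot: [[0.979, 0.206, -0.001], [0.206, -0.979, 0.002], [-0.0, -0.002, -1.0]]
force: [-0.7, 5.1, 0.0]
opening: 0.268
grasp_force: 30.0
```

```bash
python3 -c "
from h import *
a=np.load('g0.npy');b=snap('g2');track(a,b)"
```

```text
g2 7.65 [0.515  0.0857 0.0965] [ 0.3  4.1 -0.7]
net [(array([436.9, 247.4]), 0.78)]
hub shift px 0.48 rows 0 score 0.924
```

Request:
play_rows([
  [[0,1,0,0,0,0],[0,1,0,0,0,0],[0,0,0,0,0,0]],
])

```text
time_s: 8.0
position: [0.5155, 0.0835, 0.0965]
tcp_rot: [[0.979, 0.206, -0.0], [0.206, -0.979, 0.001], [-0.0, -0.001, -1.0]]
force: [0.3, 5.2, 0.0]
opening: 0.269
grasp_force: 30.0
```

```bash
python3 -c "
from h import *
a=np.load('g0.npy');b=snap('g3');track(a,b)"
```

```text
g3 8.05 [0.5155 0.0835 0.0965] [-0.4  5.1 -0.3]
net []
hub shift px 1.13 rows -1 score 0.955
```

Request:
play_rows([
  [[0,1,0,0,0,0],[0,0.5,0,0,0,0],[0,0,0,0,0,0]],
])

```text
time_s: 8.4
position: [0.5158, 0.0818, 0.0965]
tcp_rot: [[0.979, 0.206, -0.0], [0.206, -0.979, 0.001], [-0.0, -0.001, -1.0]]
force: [-0.3, 4.4, -0.7]
opening: 0.262
grasp_force: 30.0
```

```bash
python3 -c "
from h import *
a=np.load('g0.npy');b=snap('g4');track(a,b)"
```

```text
g4 8.45 [0.5158 0.0818 0.0965] [ 0.1  4.  -0.1]
net [(array([433.6, 248.3]), 0.72)]
hub shift px 0.51 rows 0 score 0.939
```

Request:
play_rows([
  [[0,0.5,0,0,0,0],[0,0.5,0,0,0,0],[0,0,0,0,0,0]],
])

```text
time_s: 8.8
position: [0.516, 0.0807, 0.0965]
tcp_rot: [[0.979, 0.206, -0.001], [0.206, -0.979, 0.001], [-0.0, -0.001, -1.0]]
force: [-0.3, 5.2, 0.1]
opening: 0.273
grasp_force: 30.0
```

```bash
python3 -c "
from h import *
a=np.load('g0.npy');b=snap('g5');track(a,b)"
```

```text
g5 8.85 [0.516  0.0807 0.0965] [ 0.   5.3 -2. ]
net [(array([436.1, 247.3]), 0.71)]
hub shift px -0.4 rows 0 score 0.975
```

Request:
play_rows([
  [[0,0.5,0,0,0,0],[0,0.5,0,0,0,0],[0,0,0,0,0,0]],
])

```text
time_s: 9.2
position: [0.5162, 0.0796, 0.0965]
tcp_rot: [[0.979, 0.206, -0.001], [0.206, -0.979, 0.001], [-0.0, -0.001, -1.0]]
force: [-0.1, 4.9, 0.2]
opening: 0.271
grasp_force: 30.0
```

```bash
python3 -c "
from h import *
a=np.load('g0.npy');b=snap('g6');track(a,b)"
```

```text
g6 9.25 [0.5162 0.0796 0.0965] [-0.8  5.2 -0. ]
net [(array([436.5, 249. ]), 0.85)]
hub shift px 0.35 rows 0 score 0.944
```

Request:
play_rows([
  [[0,0.5,0,0,0,0],[0,0.5,0,0,0,0],[0,0,0,0,0,0]],
])

```text
time_s: 9.6
position: [0.5164, 0.0786, 0.0965]
tcp_rot: [[0.979, 0.206, -0.001], [0.206, -0.979, 0.0], [-0.0, -0.001, -1.0]]
force: [0.9, 4.8, 0.6]
opening: 0.266
grasp_force: 30.0
```

```bash
python3 -c "
from h import *
a=np.load('g0.npy');b=snap('g7');track(a,b)"
```

```text
g7 9.65 [0.5164 0.0785 0.0965] [-1.2  5.1 -1.4]
net [(array([433.6, 247.1]), 0.73)]
hub shift px -0.6 rows 0 score 0.98
```

Request:
play_rows([
  [[0,0.5,0,0,0,0],[0,0.5,0,0,0,0],[0,0,0,0,0,0]],
])

```text
time_s: 10.0
position: [0.5166, 0.0777, 0.0965]
tcp_rot: [[0.979, 0.206, -0.001], [0.206, -0.979, 0.001], [-0.0, -0.001, -1.0]]
force: [-0.5, 6.1, 0.2]
opening: 0.269
grasp_force: 30.0
```

```bash
python3 -c "
from h import *
a=np.load('g0.npy');b=snap('g8');track(a,b)"
```

```text
g8 10.05 [0.5166 0.0777 0.0965] [-0.   5.4  0. ]
net [(array([435. , 249.7]), 0.87)]
hub shift px -1.47 rows 0 score 0.944
```

Request:
play_rows([
  [[0,0.5,0,0,0,0],[0,0.5,0,0,0,0],[0,0,0,0,0,0]],
])

```text
time_s: 10.4
position: [0.5167, 0.0769, 0.0965]
tcp_rot: [[0.979, 0.206, -0.001], [0.206, -0.979, 0.001], [-0.0, -0.001, -1.0]]
force: [-0.8, 5.9, 0.1]
opening: 0.27
grasp_force: 30.0
```

```bash
python3 -c "
from h import *
a=np.load('g0.npy');b=snap('g9');track(a,b)
g=[np.load(f'g{i}.npy') for i in (0,6,7,8,9)]
for x in g: track(a,x,(410,150,480,225)); track(a,x,(360,180,400,230))
im=np.vstack([g[0][150:270,300:560],g[1][150:270,300:560],b[150:270,300:560]]);cv2.imwrite('pics/cmp.png',cv2.resize(im,None,fx=1.6,fy=1.6))"
```

```text
g9 10.45 [0.5167 0.0769 0.0965] [-0.6  5.2 -0.5]
net [(array([433. , 248.4]), 0.56)]
hub shift px -3.13 rows 0 score 0.946
hub shift px 0.01 rows 0 score 1.0
hub shift px 0.04 rows 0 score 1.0
hub shift px -0.23 rows 0 score 0.952
hub shift px 0.87 rows 0 score 0.92
hub shift px -0.07 rows 0 score 0.98
hub shift px -0.04 rows 0 score 0.871
hub shift px -0.93 rows 0 score 0.967
hub shift px 0.96 rows 0 score 0.872
hub shift px -2.57 rows 0 score 0.962
hub shift px 0.18 rows -1 score 0.932
```

View pics/cmp.png

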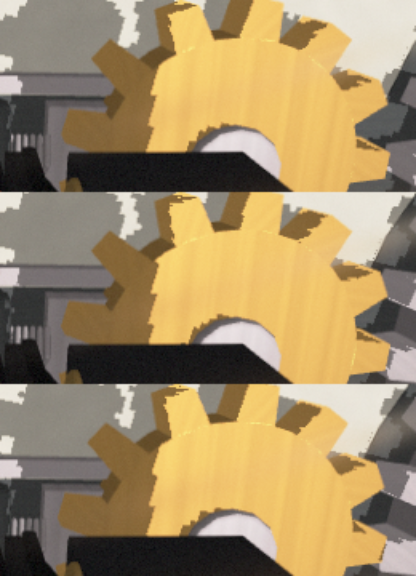

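The gear has stayed behind by about 3 px in the last frame, so the teeth rest against each other. Contact was at about y = 0.078. I'll add a small, bounded spring preload.

Request:
play_rows([
  [[0,0.5,0,0,0,0],[0,0.5,0,0,0,0],[0,0.5,0,0,0,0],[0,0.4,0,0,0,0],[0,0,0,0,0,0]],
])

```text
time_s: 11.0
position: [0.5171, 0.0752, 0.0965]
tcp_rot: [[0.979, 0.206, -0.001], [0.206, -0.979, 0.001], [-0.0, -0.001, -1.0]]
force: [-0.5, 7.6, -0.5]
opening: 0.269
grasp_force: 30.0
```

```bash
python3 -c "
from h import *
a=np.load('g0.npy');b=snap('g10');track(a,b);track(a,b,(410,150,480,225)); print(bot.read_state()['joint_positions'])"
```

```text
g10 11.05 [0.5171 0.0752 0.0965] [ 0.   7.1 -0.1]
net [(array([427.5, 249.5]), 0.7)]
hub shift px -5.86 rows 0 score 0.931
hub shift px -5.86 rows 0 score 0.964
[-4.02426856e+00  3.48619767e+01  1.03553190e+02  9.23335142e-02
  4.16308167e+01  7.40289963e+01]
```

Request:
play_rows([
  [[0,-0.7,0,0,0,0],[0,-0.7,0,0,0,0],[0,0,0,0,0,0]],
])

```text
time_s: 11.4
position: [0.5171, 0.0753, 0.0965]
tcp_rot: [[0.978, 0.207, -0.0], [0.207, -0.978, -0.001], [-0.001, 0.001, -1.0]]
force: [-1.7, 0.0, -0.4]
opening: 0.266
grasp_force: 30.0
```

Request:
play_rows([
  [[0,0,0,0,0,0],[0,0,0,0,0,0],[0,0,0,0,0,0],[0,0,0,0,0,0],[0,0,0,0,0,0]],
], fingers=1)

```text
time_s: 11.9
position: [0.5173, 0.0757, 0.0966]
tcp_rot: [[0.978, 0.206, 0.0], [0.206, -0.978, -0.0], [0.0, 0.0, -1.0]]
force: [-0.4, -0.1, -0.6]
opening: 0.639
grasp_force: 0.0
```

Request:
play_rows([
  [[0,0,-20,0,0,0],[0,0,-35,0,0,0],[0,0,-40,0,0,0],[0,20,-20,0,0,0],[0,40,0,0,0,0]],
])

```text
time_s: 12.4
position: [0.5312, 0.0183, 0.2152]
tcp_rot: [[0.978, 0.21, 0.007], [0.211, -0.978, -0.0], [0.007, 0.002, -1.0]]
force: [0.7, -0.3, -1.1]
opening: 0.985
grasp_force: 0.0
```

Request:
play_rows([
  [[0,45,0,0,0,0],[0,45,0,0,0,0],[0,45,0,0,0,0],[0,45,0,0,0,0],[-2,45,0,0,0,0]],
])

```text
time_s: 12.9
position: [0.5742, -0.2053, 0.2115]
tcp_rot: [[0.978, 0.206, 0.0], [0.206, -0.978, -0.0], [0.0, 0.0, -1.0]]
force: [1.0, 0.1, -0.5]
opening: 1.001
grasp_force: 0.0
```

Request:
play_rows([
  [[0,0,0,0,0,-0.1428],[0,0,0,0,0,-0.1428],[0,0,0,0,0,-0.1428],[0,0,0,0,0,-0.1428],[0,0,0,0,0,-0.1428]],
])

```text
time_s: 13.4
position: [0.5738, -0.2035, 0.2114]
tcp_rot: [[0.6, 0.8, -0.0], [0.8, -0.6, 0.0], [-0.0, -0.0, -1.0]]
force: [-0.2, 0.5, -0.5]
opening: 1.004
grasp_force: 0.0
```

Request:
play_rows([
  [[0,0,0,0,0,-0.1428],[0,0,0,0,0,-0.1428],[0,0,0,0,0,-0.1428],[0,0,0,0,0,-0.1428],[0,0,0,0,0,-0.1428]],
])

```text
time_s: 13.9
position: [0.5738, -0.2033, 0.2114]
tcp_rot: [[-0.071, 0.997, -0.0], [0.997, 0.071, 0.0], [0.0, -0.0, -1.0]]
force: [0.5, 0.3, -0.1]
opening: 0.999
grasp_force: 0.0
```

Request:
play_rows([
  [[0,0,0,0,0,-0.1428],[0,0,0,0,0,0],[0,0,0,0,0,0]],
])

```text
time_s: 14.2
position: [0.5739, -0.2034, 0.2115]
tcp_rot: [[-0.203, 0.979, -0.0], [0.979, 0.203, 0.0], [0.0, -0.0, -1.0]]
force: [1.4, 0.6, -0.2]
opening: 0.995
grasp_force: 0.0
```

```bash
python3 - <<'E'
from h import *
np.set_printoptions(precision=4,suppress=True)
p=bot.capture('wrist');cv2.imwrite('pics/w3.png',p['image'])
s=bot.read_state();print(s['time_s'],s['position'],s['tcp_rot'][0],s['force'],s['joint_positions'])
for n,z in [('handle',.103),('spindle',0),('gear_centre',.061),('knob_grip',.1)]:
    r=bot.pinpoint(p,n); print(n,[(q['centre'],round(q['confidence'],2),atz(p,q['centre'],z)) for q in r[:2]])
p=bot.capture('scene')
r=bot.pinpoint(p,'knob_grip'); print([(q['centre'],round(q['confidence'],2),atz(p,q['centre'],.1)) for q in r[:2]])
E
```

```text
14.25 [ 0.5739 -0.2034  0.2115] [-0.2038  0.979  -0.0002] [-0.2173 -0.2512  0.3733] [-30.0162  30.6209  85.9536  -0.      63.4376 -41.776 ]
handle [([277.5, 211.6], 0.91, array([ 0.5742, -0.2042,  0.103 ]))]
spindle [([276.2, 127.2], 0.9, array([ 0.562, -0.151,  0.   ]))]
gear_centre []
knob_grip []
[([302.8, 217.1], 0.94, array([0.5124, 0.0679, 0.1   ]))]
```

View pics/w3.png

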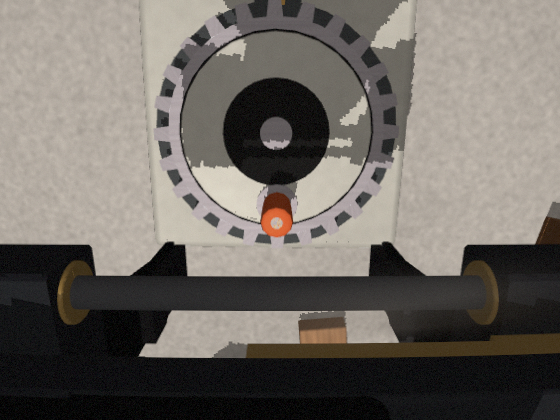

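The handle, at (277,215), lies centred under the jaws. I'll descend and close on it.

Request:
play_rows([
  [[0,0,25,0,0,0],[-0.5,0,35,0,0,0],[0,0,30,0,0,0],[0,0,16,0,0,0],[0,0,7.5,0,0,0]],
])

```text
time_s: 15.05
position: [0.5731, -0.2034, 0.0961]
tcp_rot: [[-0.206, 0.979, -0.003], [0.979, 0.206, 0.002], [0.002, -0.003, -1.0]]
force: [0.4, 0.1, 0.8]
opening: 1.001
grasp_force: 0.0
```

Request:
play_rows([
  [[0,0,0,0,0,0],[0,0,0,0,0,0],[0,0,0,0,0,0],[0,0,0,0,0,0],[0,0,0,0,0,0]],
], fingers=-1)

```text
time_s: 15.55
position: [0.5746, -0.2041, 0.0989]
tcp_rot: [[-0.206, 0.978, 0.001], [0.978, 0.206, -0.001], [-0.001, 0.001, -1.0]]
force: [-0.9, -1.2, -0.3]
opening: 0.629
grasp_force: 0.0
```

Request:
play_rows([
  [[0,0,0,0,0,0],[0,0,0,0,0,0],[0,0,0,0,0,0],[0,0,0,0,0,0],[0,0,0,0,0,0]],
])

```text
time_s: 16.05
position: [0.5736, -0.2039, 0.098]
tcp_rot: [[-0.207, 0.978, -0.001], [0.978, 0.207, 0.0], [0.0, -0.001, -1.0]]
force: [-1.4, 0.3, 0.6]
opening: 0.249
grasp_force: 30.0
```

Request:
play_rows([
  [[0,0,0,0,0,0],[0,0,0,0,0,0],[0,0,0,0,0,0]],
])

```text
time_s: 16.35
position: [0.5737, -0.2039, 0.098]
tcp_rot: [[-0.206, 0.978, -0.001], [0.978, 0.206, 0.0], [0.0, -0.001, -1.0]]
force: [-2.1, -0.9, 0.4]
opening: 0.247
grasp_force: 30.0
```

```bash
cat >> h.py <<'E'
def hs():
    s=bot.read_state(); R=np.array(s['tcp_rot']); d=np.array(s['position'])-[.5627,-.1505,0]
    yt=R.T@np.array(s['force']); a=np.degrees(np.arctan2(d[0],-d[1]))
    print(s['time_s'],np.round(s['position'],4),'angle',round(a,2),'radius',round(np.hypot(d[0],d[1])*1e3,2),'Ftool',np.round(yt,1),'open',round(s['opening'],3),s['grasp_force'])
E
python3 -c "
from h import *
hs()"
```

```text
16.35 [ 0.5737 -0.2039  0.098 ] angle 11.63 radius 54.55 Ftool [-0.4 -2.2 -0.4] open 0.247 29.998831772245467
```

Request:
play_rows([
  [[0,1,0,0,0,0],[0,1,0,0,0,0],[0.1,1,0,0,0,0],[0,0,0,0,0,0]],
])

```text
time_s: 16.75
position: [0.5774, -0.203, 0.098]
tcp_rot: [[-0.206, 0.979, 0.001], [0.979, 0.206, 0.0], [0.0, 0.001, -1.0]]
force: [-2.2, -0.9, 1.1]
opening: 0.246
grasp_force: 30.0
```

```bash
python3 -c "
from h import *
hs()"
```

```text
16.75 [ 0.5774 -0.203   0.098 ] angle 15.63 radius 54.49 Ftool [-0.4 -2.4 -1.1] open 0.246 30.0015700282529
```

Request:
play_rows([
  [[0.1,1,0,0,0,0],[0.1,1,0,0,0,0],[0,0,0,0,0,0]],
])

```text
time_s: 17.05
position: [0.5794, -0.2023, 0.098]
tcp_rot: [[-0.206, 0.978, 0.001], [0.978, 0.206, 0.0], [0.0, 0.001, -1.0]]
force: [-1.6, 1.4, 0.7]
opening: 0.243
grasp_force: 30.0
```

Request:
play_rows([
  [[0.1,1,0,0,0,0],[0.2,1,0,0,0,0],[0,0,0,0,0,0]],
])

```text
time_s: 17.35
position: [0.5805, -0.2019, 0.098]
tcp_rot: [[-0.207, 0.978, -0.001], [0.978, 0.207, 0.0], [0.0, -0.001, -1.0]]
force: [-3.9, -0.4, 1.0]
opening: 0.244
grasp_force: 30.0
```

Request:
play_rows([
  [[0.1,0.7,0,0,0,0],[0,0,0,0,0,0]],
])

```text
time_s: 17.55
position: [0.5807, -0.2018, 0.098]
tcp_rot: [[-0.207, 0.978, -0.002], [0.978, 0.207, -0.0], [0.0, -0.002, -1.0]]
force: [-5.3, -1.5, 2.2]
opening: 0.244
grasp_force: 30.0
```

```bash
python3 -c "
from h import *
hs()"
```

```text
17.55 [ 0.5807 -0.2018  0.098 ] angle 19.33 radius 54.41 Ftool [-0.4 -5.5 -2.2] open 0.244 29.998816237784922
```

The resistance rises here, at 7.7° of turn, so a flank is likely loaded. I'll rock back gently to let the gear drop.

Request:
play_rows([
  [[-0.1,-1,0,0,0,0],[-0.2,-1,0,0,0,0],[0,0,0,0,0,0]],
])

```text
time_s: 17.85
position: [0.5801, -0.2021, 0.098]
tcp_rot: [[-0.206, 0.979, 0.001], [0.979, 0.206, 0.0], [0.0, 0.001, -1.0]]
force: [-0.9, 1.9, 0.3]
opening: 0.24
grasp_force: 30.0
```

```bash
python3 -c "
from h import *
hs()"
```

```text
17.85 [ 0.5801 -0.2021  0.098 ] angle 18.67 radius 54.45 Ftool [ 2.  -0.5 -0.3] open 0.24 30.003082361072302
```

Request:
play_rows([
  [[-0.1,-1,0,0,0,0],[-0.2,-1,0,0,0,0],[0,0,0,0,0,0]],
])

```text
time_s: 18.15
position: [0.5782, -0.2028, 0.0981]
tcp_rot: [[-0.206, 0.979, 0.001], [0.979, 0.206, 0.0], [0.0, 0.001, -1.0]]
force: [2.0, 1.9, -1.0]
opening: 0.249
grasp_force: 30.0
```

```bash
python3 -c "
from h import *
hs()"
```

```text
18.15 [ 0.5782 -0.2028  0.0981] angle 16.52 radius 54.56 Ftool [1.4 2.4 1. ] open 0.249 30.000905371271074
```

Request:
play_rows([
  [[-0.1,-1,0,0,0,0],[0,-0.5,0,0,0,0],[0,0,0,0,0,0]],
])

```text
time_s: 18.45
position: [0.5766, -0.2033, 0.098]
tcp_rot: [[-0.206, 0.979, 0.001], [0.979, 0.206, 0.0], [0.0, 0.001, -1.0]]
force: [2.1, 3.4, -1.9]
opening: 0.25
grasp_force: 30.0
```

```bash
python3 -c "
from h import *
hs()"
```

```text
18.45 [ 0.5766 -0.2033  0.098 ] angle 14.81 radius 54.58 Ftool [2.9 2.7 1.9] open 0.25 30.000376752577722
```

Request:
play_rows([
  [[0.2,-1,0,0,0,0],[0,-0.5,0,0,0,0],[0,0,0,0,0,0]],
])

```text
time_s: 18.75
position: [0.5762, -0.2034, 0.0981]
tcp_rot: [[-0.206, 0.979, 0.003], [0.979, 0.206, 0.0], [-0.001, 0.003, -1.0]]
force: [5.5, 4.2, -3.7]
opening: 0.246
grasp_force: 30.0
```

```bash
python3 - <<'E'
from h import *
hs()
np.set_printoptions(precision=4,suppress=True)
for c in ['scene','side']:
    p=bot.capture(c); np.save(c+'_m.npy',p['image'])
    for n,z in [('gear_centre',.061),('knob_grip',.1)]:
        r=bot.pinpoint(p,n); print(c,n,[(np.round(q['centre'],1),round(q['confidence'],2),atz(p,q['centre'],z)[:2]) for q in r[:1]])
E
```

```text
18.75 [ 0.5762 -0.2034  0.0981] angle 14.3 radius 54.59 Ftool [3.  6.2 3.7] open 0.246 30.006376951932907
scene gear_centre [(array([279.8, 212.9]), 0.9, array([ 0.5331, -0.0043]))]
scene knob_grip [(array([301.7, 219.5]), 0.71, array([0.5199, 0.0717]))]
side gear_centre [(array([301. , 212.5]), 0.91, array([ 0.5405, -0.0025]))]
side knob_grip [(array([303.6, 222.3]), 0.96, array([0.5182, 0.066 ]))]
```

The handle now holds both ways, at about 14.4° and 19.3°; I passed 14.3° freely earlier, so the teeth have dropped into mesh. I'll centre in the play, relax and let go.

Request:
play_rows([
  [[0.2,1,0,0,0,0],[0.2,1,0,0,0,0],[0.2,1,0,0,0,0],[0,0.5,0,0,0,0],[0,0,0,0,0,0]],
])

```text
time_s: 19.55
position: [0.5774, -0.2029, 0.098]
tcp_rot: [[-0.206, 0.978, -0.001], [0.978, 0.206, -0.001], [-0.0, -0.001, -1.0]]
force: [-0.9, -1.2, -1.4]
opening: 0.245
grasp_force: 30.0
```

```bash
python3 -c "
from h import *
hs()"
```

```text
19.55 [ 0.5774 -0.2029  0.098 ] angle 15.67 radius 54.42 Ftool [-1.  -1.1  1.4] open 0.245 29.998514181934297
```

Request:
play_rows([
  [[0,1,0,0,0,0],[0,-0.5,0,0,0,0],[0,0,0,0,0,0]],
])

```text
time_s: 19.85
position: [0.5787, -0.2025, 0.098]
tcp_rot: [[-0.206, 0.978, 0.0], [0.978, 0.206, -0.001], [-0.001, 0.0, -1.0]]
force: [-0.5, -1.8, -1.5]
opening: 0.241
grasp_force: 30.0
```

Request:
play_rows([
  [[0,0,0,0,0,0],[0,0,0,0,0,0],[0,0,0,0,0,0],[0,0,0,0,0,0],[0,0,0,0,0,0]],
], fingers=1)

```text
time_s: 20.35
position: [0.5787, -0.2021, 0.0982]
tcp_rot: [[-0.206, 0.978, 0.0], [0.978, 0.206, -0.0], [-0.0, 0.0, -1.0]]
force: [0.6, 0.8, 0.2]
opening: 0.613
grasp_force: 0.0
```

Request:
play_rows([
  [[0,0,-20,0,0,0],[0,0,-40,0,0,0],[0,0,-30,0,0,0],[0,0,-15,0,0,0.1428],[0,0,-10,0,0,0.1428]],
])

```text
time_s: 20.85
position: [0.5793, -0.2025, 0.2152]
tcp_rot: [[0.083, 0.997, 0.003], [0.997, -0.083, -0.002], [-0.001, 0.003, -1.0]]
force: [0.3, 0.1, -1.0]
opening: 0.987
grasp_force: 0.0
```

Request:
play_rows([
  [[0,0,0,0,0,0.1428],[0,0,0,0,0,0.1428],[0,0,0,0,0,0.1428],[0,0,0,0,0,0.1428],[0,0,0,0,0,0.1428]],
])

```text
time_s: 21.35
position: [0.5785, -0.202, 0.2131]
tcp_rot: [[0.716, 0.698, -0.0], [0.698, -0.716, 0.0], [0.0, -0.0, -1.0]]
force: [-0.1, -0.4, 0.3]
opening: 0.999
grasp_force: 0.0
```

Request:
play_rows([
  [[0,0,0,0,0,0.1428],[0,0,0,0,0,0.1428],[0,0,0,0,0,0.1428],[0,0,0,0,0,0.1428],[0,0,0,0,0,0]],
])

```text
time_s: 21.85
position: [0.5785, -0.2021, 0.2131]
tcp_rot: [[0.978, 0.207, 0.0], [0.207, -0.978, 0.0], [0.0, -0.0, -1.0]]
force: [0.2, -0.1, -0.6]
opening: 1.002
grasp_force: 0.0
```

Request:
play_rows([
  [[0,-20,0,0,0,0],[0,-40,0,0,0,0],[0,-45,0,0,0,0],[0,-45,0,0,0,0],[0,-45,0,0,0,0]],
])

```text
time_s: 22.35
position: [0.5369, -0.0087, 0.2131]
tcp_rot: [[0.978, 0.209, -0.001], [0.209, -0.978, 0.001], [-0.0, -0.001, -1.0]]
force: [-0.4, -0.6, -0.8]
opening: 1.002
grasp_force: 0.0
```

Request:
play_rows([
  [[0,-45,0,0,0,0],[-2,-30,0,0,0,0],[0,-14,0,0,0,0],[0,0,0,0,0,0],[0,0,0,0,0,0]],
])

```text
time_s: 22.85
position: [0.5185, 0.0749, 0.2132]
tcp_rot: [[0.978, 0.207, 0.001], [0.207, -0.978, -0.001], [0.001, 0.001, -1.0]]
force: [-0.0, -0.5, -0.2]
opening: 1.003
grasp_force: 0.0
```

```bash
python3 - <<'E'
from h import *
np.set_printoptions(precision=4,suppress=True)
p=bot.capture('wrist');cv2.imwrite('pics/w4.png',p['image'])
s=bot.read_state();print(s['time_s'],s['position'],s['tcp_rot'][0],s['force'])
for n,z in [('handle',.103),('spindle',0),('gear_centre',.061),('knob_grip',.1)]:
    r=bot.pinpoint(p,n); print(n,[(q['centre'],round(q['confidence'],2),atz(p,q['centre'],z)) for q in r[:1]])
E
```

```text
22.9 [0.5187 0.0743 0.2132] [0.9785 0.206  0.0009] [-0.1974 -1.173  -0.0242]
handle []
spindle [([503.2, 187.2], 0.62, array([ 0.5624, -0.1506,  0.    ]))]
gear_centre [([380.7, 200.3], 0.74, array([ 0.5339, -0.0106,  0.061 ]))]
knob_grip [([278.7, 209.0], 0.81, array([0.5191, 0.0738, 0.1   ]))]
```

View pics/w4.png

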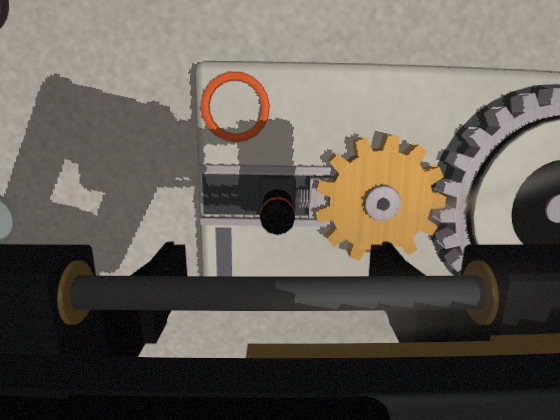

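The gear's teeth, near (440,200), now sit inside the ring's, and the gear is a full 85 mm from the knob: the spring is released and the teeth are in mesh. Now I grip the knob again to push it home.

Request:
play_rows([
  [[-1,-0.7,25,0,0,0],[0,0,35,0,0,0],[0,0,32,0,0,0],[0,0,16,0,0,0],[0,0,8.5,0,0,0]],
])

```text
time_s: 23.6
position: [0.5162, 0.075, 0.0948]
tcp_rot: [[0.979, 0.205, -0.003], [0.205, -0.979, 0.0], [-0.003, -0.001, -1.0]]
force: [0.6, -0.8, 0.1]
opening: 1.002
grasp_force: 0.0
```

Request:
play_rows([
  [[0,0,0,0,0,0],[0,0,0,0,0,0],[0,0,0,0,0,0],[0,0,0,0,0,0],[0,0,0,0,0,0]],
], fingers=-1)

```text
time_s: 24.1
position: [0.5174, 0.0758, 0.0973]
tcp_rot: [[0.978, 0.206, 0.002], [0.206, -0.978, -0.0], [0.002, 0.0, -1.0]]
force: [0.1, -0.3, -0.1]
opening: 0.631
grasp_force: 0.0
```

Request:
play_rows([
  [[0,0,0,0,0,0],[0,0,0,0,0,0],[0,0,0,0,0,0],[0,0,0,0,0,0],[0,0,0,0,0,0]],
])

```text
time_s: 24.6
position: [0.517, 0.0755, 0.0966]
tcp_rot: [[0.978, 0.206, 0.0], [0.206, -0.978, -0.001], [-0.0, 0.001, -1.0]]
force: [0.0, -1.6, -0.1]
opening: 0.266
grasp_force: 30.0
```

Request:
play_rows([
  [[0,0,0,0,0,0],[0,0,0,0,0,0]],
])

```text
time_s: 24.8
position: [0.517, 0.0755, 0.0966]
tcp_rot: [[0.978, 0.206, 0.0], [0.206, -0.978, -0.0], [0.0, 0.0, -1.0]]
force: [0.5, -3.6, 0.7]
opening: 0.267
grasp_force: 30.0
```

```bash
python3 -c "
from h import *
snap('k0')"
```

```text
k0 24.85 [0.517  0.0754 0.0966] [-0.7 -2.8  0.3]
net [(array([279.7, 277.4]), 0.63)]
```

Request:
play_rows([
  [[0,1,0,0,0,0],[0,1,0,0,0,0],[0,1,0,0,0,0],[0,0.5,0,0,0,0],[0,0,0,0,0,0]],
])

```text
time_s: 25.4
position: [0.5174, 0.0734, 0.0965]
tcp_rot: [[0.979, 0.206, -0.0], [0.206, -0.979, 0.002], [-0.0, -0.002, -1.0]]
force: [0.0, 4.9, 1.3]
opening: 0.262
grasp_force: 30.0
```

```bash
python3 -c "
from h import *
a=np.load('k0.npy');b=snap('k1');track(a,b,(410,150,480,225))"
```

```text
k1 25.45 [0.5174 0.0734 0.0965] [-0.4  6.2  0.4]
net [(array([435.7, 245.5]), 0.79)]
hub shift px 0.07 rows 0 score 0.97
```

Request:
play_rows([
  [[0,1,0,0,0,0],[0,1,0,0,0,0],[0,0,0,0,0,0]],
])

```text
time_s: 25.8
position: [0.5178, 0.0712, 0.0966]
tcp_rot: [[0.979, 0.206, -0.0], [0.206, -0.979, 0.001], [-0.0, -0.001, -1.0]]
force: [-0.7, 5.3, 1.4]
opening: 0.269
grasp_force: 30.0
```

```bash
python3 -c "
from h import *
a=np.load('k0.npy');b=snap('k2');track(a,b,(410,150,480,225))"
```

```text
k2 25.85 [0.5178 0.0712 0.0966] [-1.1  5.   1.3]
net [(array([436.8, 248.8]), 0.57)]
hub shift px -0.02 rows 0 score 0.98
```

The gear follows the knob with no spring compression. I'll keep going to the stop.

Request:
play_rows([
  [[0,1,0,0,0,0],[0,1,0,0,0,0],[0,0,0,0,0,0]],
])

```text
time_s: 26.2
position: [0.5182, 0.069, 0.0966]
tcp_rot: [[0.979, 0.206, -0.0], [0.206, -0.979, 0.001], [-0.0, -0.001, -1.0]]
force: [0.8, 5.6, 0.3]
opening: 0.265
grasp_force: 30.0
```

```bash
python3 -c "
from h import *
a=np.load('k0.npy');b=snap('k3');track(a,b,(410,150,480,225))"
```

```text
k3 26.25 [0.5182 0.069  0.0966] [-0.1  5.3  0.8]
net [(array([433.9, 248.4]), 0.91)]
hub shift px 0.0 rows 0 score 0.968
```

Request:
play_rows([
  [[0,1,0,0,0,0],[0,0,0,0,0,0]],
])

```text
time_s: 26.5
position: [0.5183, 0.0686, 0.0965]
tcp_rot: [[0.979, 0.205, -0.001], [0.205, -0.979, 0.002], [-0.0, -0.002, -1.0]]
force: [-0.3, 7.4, 1.7]
opening: 0.269
grasp_force: 30.0
```

```bash
python3 -c "
from h import *
a=np.load('k0.npy');b=snap('k4');track(a,b,(410,150,480,225))"
```

```text
k4 26.55 [0.5183 0.0686 0.0966] [0.2 6.9 1.3]
net [(array([436. , 248.4]), 0.74)]
hub shift px 0.24 rows 0 score 0.951
```

Request:
play_rows([
  [[0,1,0,0,0,0],[0,0.5,0,0,0,0],[0,0,0,0,0,0]],
])

```text
time_s: 26.9
position: [0.5183, 0.0685, 0.0965]
tcp_rot: [[0.979, 0.205, -0.001], [0.205, -0.979, 0.004], [-0.0, -0.004, -1.0]]
force: [-1.1, 12.3, 0.9]
opening: 0.266
grasp_force: 30.0
```

```bash
python3 -c "
from h import *
a=np.load('k0.npy');b=snap('k5');track(a,b,(410,150,480,225))"
```

```text
k5 26.95 [0.5183 0.0686 0.0965] [ 0.  13.7  1.5]
net [(array([435.3, 248.9]), 0.82)]
hub shift px 0.3 rows 0 score 0.951
```

The stop is hard: force rises with no motion, and the gear still follows. I'll relax, let go and leave.

Request:
play_rows([
  [[0,-1,0,0,0,0],[0,-1,0,0,0,0],[0,-0.3,0,0,0,0],[0,0,0,0,0,0]],
])

```text
time_s: 27.4
position: [0.5183, 0.0687, 0.0966]
tcp_rot: [[0.979, 0.206, -0.0], [0.206, -0.979, 0.001], [-0.0, -0.001, -1.0]]
force: [-1.1, 6.2, 1.2]
opening: 0.266
grasp_force: 30.0
```

Request:
play_rows([
  [[0,0,0,0,0,0],[0,0,0,0,0,0],[0,0,0,0,0,0],[0,0,0,0,0,0],[0,0,0,0,0,0]],
], fingers=1)

```text
time_s: 27.9
position: [0.5186, 0.0679, 0.0965]
tcp_rot: [[0.979, 0.206, 0.0], [0.206, -0.979, -0.0], [-0.0, 0.0, -1.0]]
force: [0.2, -0.6, 0.2]
opening: 0.637
grasp_force: 0.0
```

Request:
play_rows([
  [[0,0,-15,0,0,0],[0,0,-35,0,0,0],[0,0,-40,0,0,0],[0,0,-30,0,0,0],[0,0,0,0,0,0]],
])

```text
time_s: 28.4
position: [0.5215, 0.068, 0.2209]
tcp_rot: [[0.978, 0.207, 0.01], [0.207, -0.978, -0.001], [0.01, 0.003, -1.0]]
force: [0.6, -0.7, -0.1]
opening: 0.985
grasp_force: 0.0
```

```bash
python3 - <<'E'
from h import *
np.set_printoptions(precision=4,suppress=True)
p=bot.capture('wrist');cv2.imwrite('pics/w5.png',p['image'])
s=bot.read_state();print(s['time_s'],s['position'],s['force'])
for n,z in [('spindle',0),('gear_centre',.061),('knob_grip',.1)]:
    r=bot.pinpoint(p,n); print(n,[(q['centre'],round(q['confidence'],2),atz(p,q['centre'],z)) for q in r[:1]])
E
```

```text
28.45 [0.5199 0.068  0.2187] [ 0.446  -0.4499 -0.0227]
spindle [([494.8, 187.5], 0.91, array([ 0.5644, -0.1542,  0.    ]))]
gear_centre [([374.1, 198.9], 0.76, array([ 0.5369, -0.0142,  0.061 ]))]
knob_grip [([278.2, 212.4], 0.6, array([0.5186, 0.0662, 0.1   ]))]
```

View pics/w5.png

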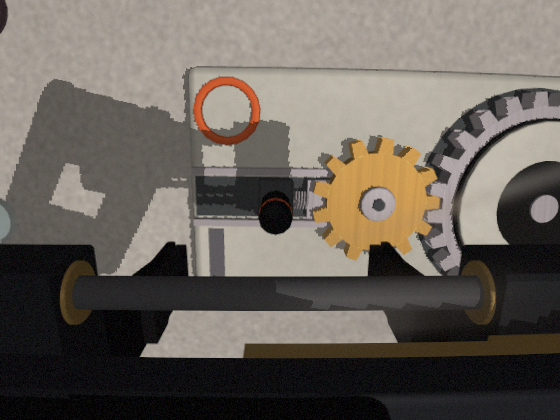

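The gear, near (440,200), is deep in the ring's teeth; the knob is home at (276,212), the seal is untouched and the gripper is clear. I'll hand in.

```bash
python3 -c "
from rig import bot
print(bot.hand_in())"
```

```text
the job is handed in; nothing more can be done
None
```

The jar turner is in gear and handed in at about 28 s: the teeth dropped into mesh with the handle turned under 8°, the knob is home against its stop, and the gripper is clear; the hand-in gave no verdict.

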